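# Centre a post finial on the painting turntable

### The job

The small stone finial standing on the turntable is off-centre and would run out of true when the wheel is spun for spray painting. With light taps from the outside of the fingertips, nudge it until it stands in the middle of the wheel, its foot wholly inside the smallest ring. It is wobbly and tips if pushed high up: do not pinch, lift or topple it, and leave the other things on the bench alone.

Things in the scene. Friction and masses are not known exactly. Their poses are not given: they have to be found in the camera images.
- finial: Pale cast-stone turned finial on the wheel, 64 mm tall, about 90 g, loose, round about upright z. Stands on a spigot 24 mm across and 4 mm tall (origin: centre of its underside). Above: round foot flange 42 mm across, 4 to 10 mm up, the widest part; neck 18 mm; bulb 35 mm across (35 mm up); small tip. Slides if pushed slowly at the foot (30 mm/s or less), topples if pushed high or hit fast.
- wheel_center (a point): Centre of the turntable wheel's flat top, 85 mm above the bench: the finial's axis belongs here (starts 20 to 36 mm off). Dark metal disc 120 mm across with bright rings 52, 76 and 100 mm across; the 42 mm foot is inside the smallest when under 5 mm off centre. Turns freely about its upright axis, but not if the push points at the centre; on a fixed pedestal with round foot 120 mm across.
- finial_spare: A second finial of the same shape and size standing on the bench, not to be touched. Origin at the centre of its underside.
- spray_can: Grey aerosol paint can with white cap, 65 mm in diameter, 187 mm tall, standing on the bench. Origin at the centre of its underside. Not to be touched.
- paint_jar: Small lidded paint jar, 60 mm in diameter, 62 mm tall, standing on the bench. Origin at the centre of its underside. Not to be touched.
- sanding_block: Cork sanding block lying on the bench, 100 x 62 x 33 mm (long along its x). Origin at the centre of its underside. Not to be touched.
Not all that is in view belongs to the job. Leave any blue or purple look-alike of the finial alone.

How it is judged:
At the end, for the whole second after the job is handed in: The finial stands upright (within 0.05 rad) and at rest on the wheel, its axis within 6 mm of the wheel's centre (horizontal distance between finial and wheel_center below 0.006 m and z of finial in the frame of wheel_center between -0.003 and 0.003 m and angle between finial's own z axis and vertical below 0.05 rad and linear speed of finial below 0.01 m/s); the robot touches nothing.
It fails at once if the finial is tipped over (leans more than 0.3 rad) or falls off the wheel (angle between finial's own z axis and vertical above 0.3 rad or z of finial in the frame of wheel_center below -0.01 m).
It fails at once if the finial is lifted off the wheel (more than 8 mm) (z of finial in the frame of wheel_center above 0.008 m).
It fails at once if the finial is struck or squeezed with more than 8 N (contact force between the fingers and finial above 8 N).
It fails at once if the finial is taken between the fingers (horizontal distance between the grasp point and finial below 0.014 m and z of the grasp point in the frame of finial below 0.07 m and contact force between the fingers and finial above 0.3 N).
It fails at once if another thing on the bench is disturbed (moved more than 10 mm) (distance of any of finial_spare, spray_can, paint_jar, sanding_block from where it was at the start of the episode above 0.01 m).
It also fails if it takes over 48 s, if anything falls off the work surface, if the arm or the gripper's body presses on something with over 40 N, if the wrist force passes 120 N, or if a joint passes its speed limit or range.

### The arm

A 6-joint arm with a two-finger parallel gripper is mounted at the origin on the work surface. World frame = base frame: x ahead of the robot, y to its left, z up, the work surface at z = 0. Lengths are in m, angles in rad, forces in N, time in s.
With the tool pointing down it reaches from about 0.325 to 1 m from the base axis. Payload 5.1 kg.
Tool frame: the origin (TCP) lies between the finger pads; the fingertips stand 14 mm ahead of it and the grasp point (between the pads) lies 5 mm behind it (ctrl.tip_reach is the distance from the TCP to the fingertips, in m); z points along the fingers, y is the line along which they close (so a half turn about z gives the same grasp; the last joint's range is limited). The gripper opens to 85 mm and grips with 20 to 120 N. Pads are 22 mm wide; open, the fingers measure 114 mm over their backs; the gripper's body (76 mm by 85 mm) begins 54 mm behind the grasp point. The pads swing forward as they close: fully open they stand 13 mm farther back than shut.
Start: joints at [1.224, 0.124, 1.65, -0, 1.367, -0.083], TCP at [0.17, 0.627, 0.245] pointing down, gripper open.
Joint ranges: [-2.61, 2.61], [-1.02, 2.33], [0.03, 2.71], [-1.35, 4.49], [0.32, 2.68], [-2.91, 2.91]. Speed limits (rad/s): [2.57, 2.57, 3.14, 3.14, 3.14, 3.14].

### API

Orientations are given as a unit quaternion [x, y, z, w].
In Python, from cell import ctrl gives the robot as it stands. Calls block until the motion is done:
- ctrl.move_to(position, orientation): joint-space move of the TCP to a pose.
- ctrl.movel(position, max_speed=0.15, attitude=None, max_force=None): straight line of the TCP; attitude=None keeps the orientation; max_speed is the mean speed in m/s. With max_force (N) it stops when the force on the tool has changed by that much, and returns True; else False.
- ctrl.move_joints(angles): joint-space move.
- ctrl.grip(opening, force=None): opening from 0.0 (shut) to 1.0 (fully open); force is the grip in N (None keeps the last); returns when the fingers have stopped.
- ctrl.dwell(seconds).
- ctrl.inverse_kinematics(position, orientation): joint angles nearest the present ones, or None.
- ctrl.sense(): the state.
- ctrl.get_image(name): name is "side" or "top"; returns (picture, depth): 480x640x3 uint8, red, green, blue; 480x640 float32, m along the optical axis (not along the pixel's ray), 0 where there is no reading.
- ctrl.camera_model(name): a dict with "intrinsics" (3x3 intrinsics, pixels), "R" (3x3) and "t" (3): a world point X has camera coordinates R X + t. Camera axes: x right, y down, z forward; pixel columns grow to the right and rows downward; lengths in m; the calibration is good to about 2 mm. A picture is of the moment at which its call begins. camera_model takes no time and is no camera call.
A pose or a line that the arm cannot do raises ctrl.PlanningError and nothing moves.
- ctrl.job_done(): hands the job in; it is judged then, once.
The state is a dict: "clock": time; "joint_pos": joint angles; "qd": joint speeds; "tau": joint torques, N m; "eef_pos": TCP position; "eef_rot": TCP orientation; "ft_force": force on the tool from outside, world axes, zero at the start; "ft_torque": the same for the moment, N m; "grip_width": opening from 0.0 (shut) to 1.0 (fully open); "gripper_force": force on a finger pad.
Only numpy, scipy, OpenCV 4.12 (cv2) and the standard library are available. Lean on these libraries where they do the work, as an engineer would, in place of code of your own. Each camera call takes 0.05 s, during which the arm holds its last target. There are 200 camera calls.

## Working session

There is one attempt and no reset: what is moved stays moved. The work goes in short steps, each a Python script; the robot and the scene stay as the last script left them, time stands still between calls to the robot, and variables do not carry over. Pictures are saved under pics/ and viewed, at most 10 in all, crops included, and the job is handed in when it is done.

```bash
mkdir -p pics; ls
python3 - <<'E'
from cell import ctrl
import cv2,numpy as np
for n in("top","side"):
    p,d=ctrl.get_image(n); cv2.imwrite(f"pics/{n}0.png",p[:,:,::-1]); np.save(f"pics/{n}0.npy",d)
    m=ctrl.camera_model(n); print(n,{k:np.round(v,3).tolist() for k,v in m.items() if k in("intrinsics","R","t")})
s=ctrl.sense();print(s["clock"],s["eef_pos"],s["eef_rot"],ctrl.tip_reach)
E
```

```text
pics
top {'intrinsics': [[621.252, 0.0, 307.747], [0.0, 621.252, 236.558], [0.0, 0.0, 1.0]], 'R': [[-0.001, -1.0, -0.011], [-0.989, 0.003, -0.148], [0.148, 0.011, -0.989]], 't': [-0.039, 0.545, 1.249]}
side {'intrinsics': [[614.391, 0.0, 319.974], [0.0, 614.391, 240.495], [0.0, 0.0, 1.0]], 'R': [[0.994, -0.109, -0.01], [-0.071, -0.564, -0.823], [0.084, 0.819, -0.568]], 't': [-0.56, 0.094, 1.122]}
0.1 [0.16935381 0.62700741 0.24415352] [ 1.31509895e-01  9.91314406e-01 -9.31176451e-04 -1.70886710e-04] 0.014
```

View pics/top0.png

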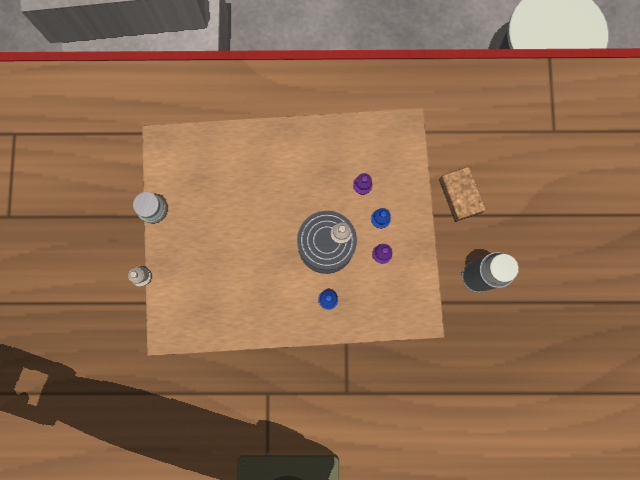

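View pics/side0.png

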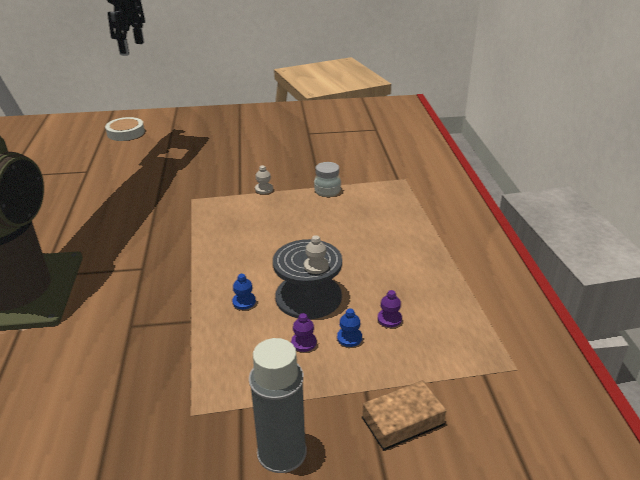

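The top view shows the wheel at about (327,241), with the finial at about (341,232). The lookalikes stand on the bench around it to the right and below. Next I'll enlarge both views and measure with depth.

```bash
cat > h.py <<'E'
from cell import ctrl
import cv2,numpy as np
def cloud(n,d):
    m=ctrl.camera_model(n);K=m["intrinsics"];v,u=np.mgrid[:480,:640]
    c=np.stack([(u-K[0][2])/K[0][0]*d,(v-K[1][2])/K[1][1]*d,d],-1)
    return (c-np.array(m["t"]))@np.array(m["R"])   # R^T(c-t)
def px2w(n,u,v,z):
    m=ctrl.camera_model(n);R=np.array(m["R"]);r=R.T@np.linalg.inv(m["intrinsics"])@[u,v,1];o=-R.T@np.array(m["t"])
    return o+r*(z-o[2])/r[2]
def proj(n,X):
    m=ctrl.camera_model(n);c=np.array(m["intrinsics"])@(np.array(m["R"])@np.array(X)+np.array(m["t"]));return c[:2]/c[2]
def circ(P):   # circle around a set of boundary points
    h=cv2.convexHull(P.astype(np.float32).reshape(-1,1,2));(c,r)=cv2.minEnclosingCircle(h);return np.array(c),r
E
python3 - <<'E'
from h import *
for n,(x0,y0) in (("top",(287,191)),("side",(258,225))):
    p=cv2.imread(f"pics/{n}0.png");d=np.load(f"pics/{n}0.npy");W=cloud(n,d)
    C=cv2.resize(p[y0:y0+96,x0:x0+128] if n=="top" else p[y0:y0+96,x0:x0+128],None,fx=4.6875,fy=4.6875,interpolation=cv2.INTER_CUBIC)
    cv2.imwrite(f"pics/{n}0c.png",C)
    c0=px2w("top",327,241,.085)
    near=np.hypot(W[...,0]-c0[0],W[...,1]-c0[1])<.09
    a=near&(abs(W[...,2]-.085)<.008); print(n,"wheel",a.sum(),np.median(W[a][:,2]),circ(W[a][:,:2]))
    for lo,hi in((.093,.098),(.095,.15),(.113,.127),(.14,.155)):
        f=near&(W[...,2]>lo)&(W[...,2]<hi)
        if f.sum()>3: print(" z",lo,hi,f.sum(),circ(W[f][:,:2]),W[f].mean(0).round(4))
T=[("spare",140,275,.0),("jar",150,207,.05),("can",502,268,.187),("sand",462,193,.033),("b1",381,217,.03),("b2",328,298,.03),("p1",363,183,.03),("p2",382,253,.03)]
for k,u,v,z in T: print(k,px2w("top",u,v,z).round(3))
E
```

```text
top wheel 2447 0.08502222432636593 (array([ 0.53170961, -0.07773064]), 0.0602070651948452)
 z 0.093 0.098 80 (array([ 0.54541582, -0.0762592 ]), 0.04915512353181839) [ 0.5358 -0.1017  0.0955]
 z 0.095 0.15 297 (array([ 0.54371715, -0.10581362]), 0.020757703110575676) [ 0.5406 -0.1048  0.1266]
 z 0.113 0.127 33 (array([ 0.54398876, -0.10600774]), 0.017336731776595116) [ 0.5391 -0.1072  0.1241]
 z 0.14 0.155 54 (array([ 0.54224241, -0.10501055]), 0.009851900860667229) [ 0.5438 -0.1055  0.1465]
side wheel 1915 0.08516373901270208 (array([ 0.53027427, -0.07949024]), 0.06303852051496506)
 z 0.093 0.098 146 (array([ 0.54491872, -0.10915859]), 0.021901801228523254) [ 0.5437 -0.1167  0.096 ]
 z 0.095 0.15 618 (array([ 0.54556996, -0.10972754]), 0.02182568982243538) [ 0.5441 -0.115   0.1185]
 z 0.113 0.127 123 (array([ 0.54440337, -0.10925832]), 0.016920410096645355) [ 0.5432 -0.119   0.1213]
 z 0.14 0.155 68 (array([ 0.54463911, -0.11113742]), 0.006712072063237429) [ 0.5449 -0.1102  0.1459]
spare [0.469 0.317 0.   ]
jar [0.606 0.288 0.05 ]
can [ 0.464 -0.395  0.187]
sand [ 0.637 -0.365  0.033]
b1 [ 0.587 -0.194  0.03 ]
b2 [ 0.418 -0.082  0.03 ]
p1 [ 0.66  -0.157  0.03 ]
p2 [ 0.511 -0.195  0.03 ]
```

View pics/top0c.png

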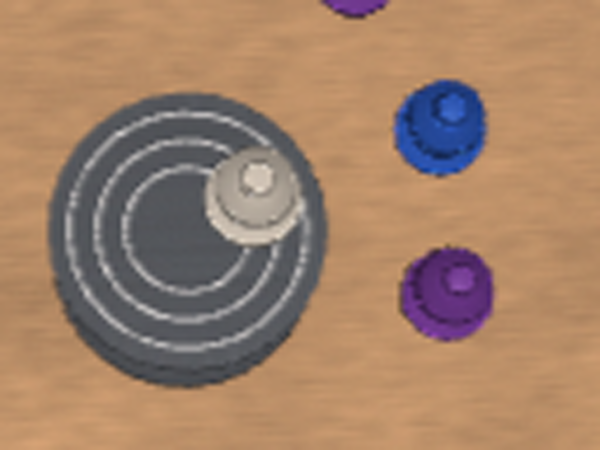

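View pics/side0c.png

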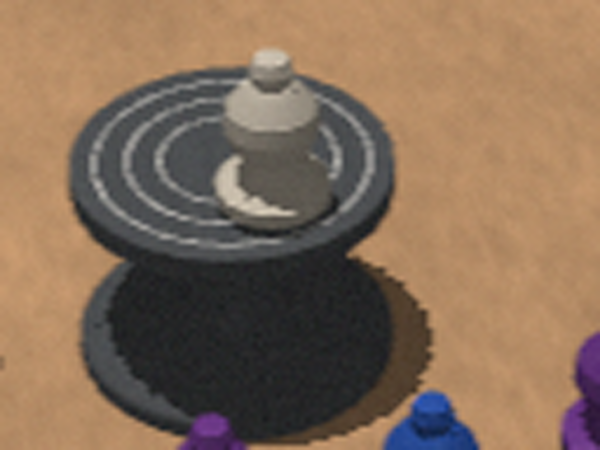

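The crops show the ring centre at about (327.1,239.9) and the finial axis about 30 mm out, towards −y and slightly +x. The two cameras agree to about 2 mm: the wheel is near (0.531,−0.0786) and the finial near (0.5445,−0.1075).

My plan is to cradle the flange with the side edges of the slightly open fingertips and push it towards the centre. First I'll find the fingertip height by lightly touching the empty side of the wheel.

```bash
cat >> h.py <<'E'
from scipy.spatial.transform import Rotation as Ro
C=np.array([.531,-.0786]);F=np.array([.5445,-.1075])
def att(d,deg=6):   # tool x = push direction, tips leading
    t=np.radians(deg);x=np.r_[d*np.cos(t),np.sin(t)];z=np.r_[d*np.sin(t),-np.cos(t)]
    return Ro.from_matrix(np.stack([x,np.cross(z,x),z],1)).as_quat()
d=(C-F)/np.linalg.norm(C-F);Q=att(d)
E
python3 - <<'E'
from h import *
print(d,ctrl.tip_reach)
ctrl.grip(0.25,20)
s=ctrl.sense();print(s["clock"],s["grip_width"],ctrl.tip_reach)
for q in(Q,(Ro.from_quat(Q)*Ro.from_euler('z',np.pi)).as_quat()):
    for o in (-60,40): 
        j=ctrl.inverse_kinematics(list(np.r_[C+d*o/1e3,.2]),list(q));print(o,None if j is None else np.round(j,2))
P=C+d*.040
ctrl.move_to(list(np.r_[P,.19]),list(Q))
ctrl.movel(list(np.r_[P,.125]),.1)
f0=ctrl.sense()["ft_force"]
r=ctrl.movel(list(np.r_[P,.092]),.02,max_force=1.5)
s=ctrl.sense();print(r,s["eef_pos"],np.array(s["ft_force"])-f0,s["clock"])
p,_=ctrl.get_image("side");cv2.imwrite("pics/s1.png",cv2.resize(p[150:330,200:440],None,fx=3.33,fy=3.33)[:600,:800,::-1])
ctrl.movel(list(np.r_[P,.19]),.15)
E
```

```text
[-0.42322869  0.90602289] 0.014
0.725 0.248394402776641 0.014
-60 [-0.36  0.03  1.83  0.07  1.36 -0.82]
40 [-0.23 -0.11  1.96  0.08  1.35 -0.69]
-60 [-0.36  0.03  1.83  0.07  1.36  2.32]
40 [-0.23 -0.11  1.96  0.08  1.35  2.46]
True [ 0.51407841 -0.04229601  0.09970217] [-0.5109095  -0.07984971  4.43557391] 5.3583
```

View pics/s1.png

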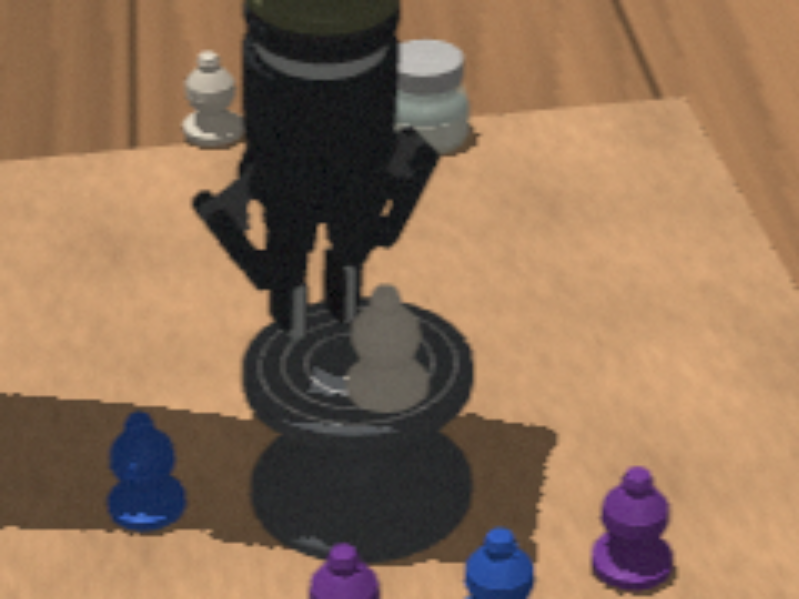

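The touch gives a TCP height of 0.0997 on the wheel, against 0.100 predicted. The picture shows the two tips flat on the far side of the wheel and clear of the finial. Next I'll go behind the finial and push to about 8 mm short of the centre, then look.

```bash
cat >> h.py <<'E'
Z=.1037
def measure(tag):
    for n,(x0,y0) in (("top",(287,196)),("side",(258,225))):
        p,dd=ctrl.get_image(n);W=cloud(n,dd);cv2.imwrite(f"pics/{n}{tag}.png",p[:,:,::-1])
        cv2.imwrite(f"pics/{n}{tag}c.png",cv2.resize(p[y0:y0+84,x0:x0+84,::-1],None,fx=7,fy=7,interpolation=cv2.INTER_CUBIC))
        pale=(p.min(2)>75)&(np.hypot(W[...,0]-C[0],W[...,1]-C[1])<.075)
        for lo,hi in((.092,.15),(.113,.127),(.14,.155)):
            f=pale&(W[...,2]>lo)&(W[...,2]<hi)
            if f.sum()>3:
                c,r=circ(W[f][:,:2]);print(n,lo,hi,f.sum(),c.round(4),round(r,4))
E
python3 - <<'E'
from h import *
A=F-d*.044
ctrl.move_to(list(np.r_[A,.19]),list(Q))
ctrl.movel(list(np.r_[A,Z]),.08)
print(ctrl.sense()["eef_pos"])
r=ctrl.movel(list(np.r_[C-d*(.0306+.008),Z]),.012,max_force=3)
s=ctrl.sense();print(r,s["eef_pos"],s["ft_force"],s["clock"])
measure("2")
E
python3 - <<'E'
import cv2,numpy as np
a=[cv2.imread(f"pics/{n}2c.png") for n in("top","side")]
cv2.imwrite("pics/m2.png",cv2.resize(np.hstack(a),(800,400)))
E
```

```text
[ 0.56367124 -0.1475807   0.10447969]
False [ 0.54734692 -0.11358507  0.10369268] [-0.08880131 -0.14724448 -0.21469072] 11.1833
side 0.092 0.15 157 [ 0.5432 -0.1129] 0.0406
side 0.113 0.127 27 [ 0.5463 -0.1151] 0.0207
```

View pics/m2.png

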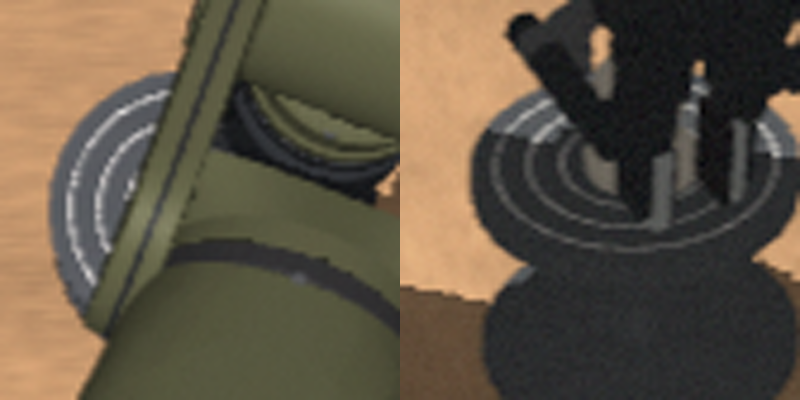

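The arm hides the finial from both cameras. I'll back off and swing aside to look.

```bash
cat >> h.py <<'E'
def clear(dirn):
    p=np.array(ctrl.sense()["eef_pos"])
    ctrl.movel(list(np.r_[p[:2]-dirn*.035,p[2]+.001]),.05)
    p=np.array(ctrl.sense()["eef_pos"]);ctrl.movel(list(np.r_[p[:2],.23]),.15)
    j=list(ctrl.sense()["joint_pos"]);j[0]+=.9;ctrl.move_joints(j)
E
python3 - <<'E'
from h import *
clear(d);measure("3");print(ctrl.sense()["clock"])
a=[cv2.imread(f"pics/{n}3c.png") for n in("top","side")]
cv2.imwrite("pics/m3.png",cv2.resize(np.hstack(a),(800,400)))
E
```

```text
top 0.092 0.15 344 [ 0.5351 -0.0682] 0.037
top 0.113 0.127 38 [ 0.5337 -0.085 ] 0.0173
top 0.14 0.155 54 [ 0.5341 -0.0848] 0.0079
side 0.092 0.15 630 [ 0.5342 -0.0882] 0.0217
side 0.113 0.127 121 [ 0.535  -0.0888] 0.017
side 0.14 0.155 67 [ 0.5349 -0.0881] 0.008
15.05
```

View pics/m3.png

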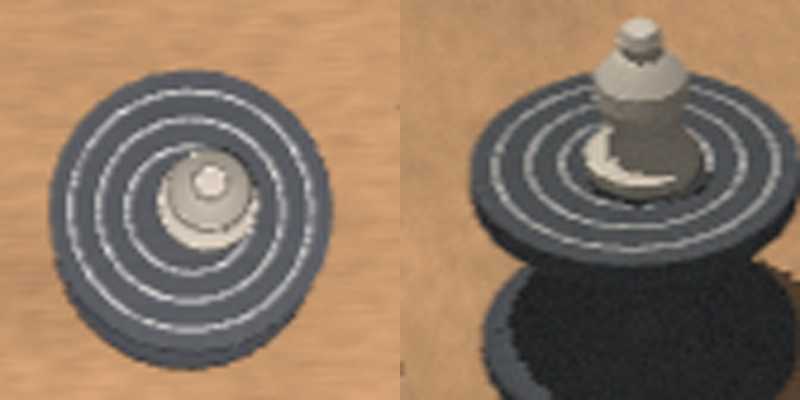

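The finial slid about 21 mm and stands upright, with its foot overlapping the smallest ring on the −y side. I'll get the wheel centre more exactly from the outer bright ring.

```bash
cat >> h.py <<'E'
from scipy.optimize import least_squares
def ringfit(tag):
    for n in("top","side"):
        p=cv2.imread(f"pics/{n}{tag}.png");g=p.min(2).astype(float)
        v,u=np.mgrid[:480,:640];m=ctrl.camera_model(n);R=np.array(m["R"])
        r=np.stack([u,v,np.ones_like(u)],-1)@np.linalg.inv(m["intrinsics"]).T@R;o=-R.T@np.array(m["t"])
        W=o+r*((.085-o[2])/r[...,2])[...,None]
        c=C.copy()
        for it in range(3):
            rad=np.hypot(*(W[...,:2]-c).transpose(2,0,1))
            k=(abs(rad-.05)<(.005,.004,.003)[it])&(g>cv2.blur(g,(7,7))+12);X=W[k][:,:2]
            s=least_squares(lambda q:np.hypot(X[:,0]-q[0],X[:,1]-q[1])-q[2],[*c,.05],loss="soft_l1",f_scale=.001);c=s.x[:2]
        print("ring",n,k.sum(),s.x.round(4))
E
python3 - <<'E'
from h import *
ringfit("3")
E
```

```text
ring top 246 [ 0.5316 -0.0783  0.0505]
ring side 210 [ 0.5334 -0.0782  0.0506]
```

The ring fits put the remaining offset at about (+2,−7.5) mm. I'll return the cradle to its last stop and advance by that amount.

Run:
```python
from h import *
T0=np.array([.54735,-.1136]);A=T0-d*.02;e=np.array([-.002,.0075])
ctrl.move_to(list(np.r_[A,.19]),list(Q))
ctrl.movel(list(np.r_[A,Z]),.1)
ctrl.movel(list(np.r_[T0-d*.001,Z]),.02,max_force=3)
r=ctrl.movel(list(np.r_[T0+e,Z]),.01,max_force=3)
s=ctrl.sense();print(r,s["eef_pos"],s["clock"])
clear(d);measure("4");ringfit("4");print(ctrl.sense()["clock"])
a=[cv2.imread(f"pics/{n}4c.png") for n in("top","side")]
cv2.imwrite("pics/m4.png",cv2.resize(np.hstack(a),(800,400)))
```

```text
False [ 0.54536581 -0.10605896  0.1037139 ] 19.9833
top 0.092 0.15 339 [ 0.5265 -0.085 ] 0.0451
top 0.113 0.127 33 [ 0.532  -0.0775] 0.0172
top 0.14 0.155 54 [ 0.5322 -0.078 ] 0.0083
side 0.092 0.15 608 [ 0.5318 -0.0796] 0.0216
side 0.113 0.127 117 [ 0.532  -0.0807] 0.0173
side 0.14 0.155 64 [ 0.5329 -0.0805] 0.0085
ring top 247 [ 0.5316 -0.0783  0.0506]
ring side 215 [ 0.5334 -0.0783  0.0506]
23.7417
```

View pics/m4.png

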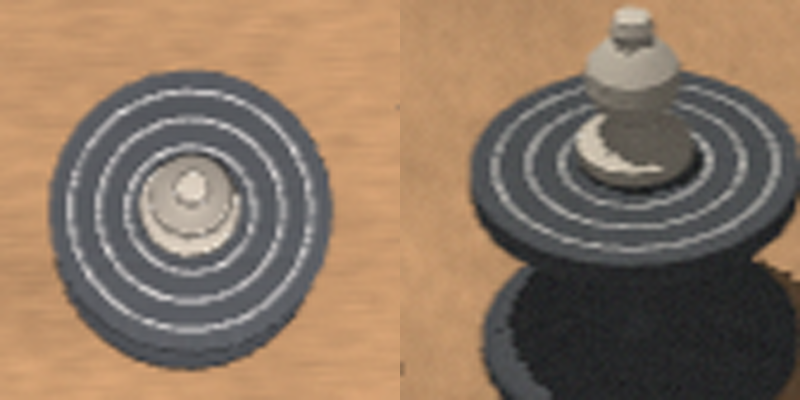

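The finial now stands upright with its foot wholly inside the smallest ring. In the top view the foot is centred at about (190,207) against a ring centre of (189.5,210). Both cameras put it within about 2.5 mm of the wheel centre. The arm is clear of everything, so I'm handing in.

```bash
python3 -c "
from cell import ctrl
print(ctrl.job_done())"
```

```text
the job is handed in; nothing more can be done
None
```

The finial stands upright with its foot inside the smallest ring, within about 2.5 mm of the wheel centre by both cameras (limit 6 mm); I handed the job in at about 24 s of the 48 s allowed, and no verdict came back.

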